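Stand the knocked-over glue bottle back up

TASK

The small white glue bottle has been knocked over on the workbench. Stand it upright on its base right where it lies, tipping it up over its bottom edge so that the base end stays down on the bench (do not lift the whole bottle into the air), and let go of it. Do not shift or knock over the yellow oil bottle that stands farther back.

Things in the scene. Friction and masses are not known exactly. Their poses are not given: they have to be found in the camera images.
- glue_bottle: White glue bottle, red nozzle cap; rigid, 0.1-0.21 kg, 113 mm long; starts lying, nozzle about to the left (+y), at most 1.2 rad off. Origin: centre of its base (z 18 mm lying, 0 standing). z axis: from base to nozzle tip. Body 36 mm thick up to 70 mm along z (grip there, across it), then a red cap 18 mm wide or less. May roll if pushed; let go within 0.25 rad of upright, it settles upright.
- nozzle_tip (a point): Tip of the red nozzle, on the bottle's axis, 113 mm from the origin of glue_bottle along its z axis.
- oil_bottle: Yellow oil bottle with a long red spout, 46 mm diameter, 160 mm tall, standing upright farther back on the bench beside a roll of black tape and a spool. Origin: centre of its underside, z up. A bystander: leave it alone.

How it is judged:
By the outcome, as a careful person would: the job done as asked, in the order asked, and still so for the second after the job is handed in, with the robot touching nothing.
It also fails if it takes over 45 s, if anything falls off the work surface, if the arm or the gripper's body presses on something with over 40 N, if the wrist force passes 120 N, or if a joint passes its speed limit or range.

ROBOT

A 6-joint arm with a two-finger parallel gripper is mounted at the origin on a cart in front of the work surface, level with it; the furniture and walls round the work are solid. World frame = base frame: x ahead of the robot, y to its left, z up, the work surface at z = 0. Lengths are in mm, angles in degrees, forces in N, time in s.
With the tool pointing down it reaches from about 350 to 850 mm from the base axis. Payload 8.1 kg.
Tool frame: the origin (TCP) lies at the very end of the fingers, on their centre line; the grasp point (between the pads) lies 19 mm behind it; z points along the fingers, y is the line along which they close (so a half turn about z gives the same grasp; the last joint's range is limited). The gripper opens to 85 mm and grips with 20 to 120 N. Pads are 22 mm wide; open, the fingers measure 114 mm over their backs; the gripper's body (76 mm by 85 mm) begins 54 mm behind the grasp point. The pads swing forward as they close: fully open they stand 13 mm farther back than shut.
Start: joints at [-71.528, 7.471, 85.268, -0, 87.261, -4.893], TCP at [237.974, -550.793, 202.292] pointing down, gripper open.
Joint ranges: [-169.43, 169.43], [-51.17, 129.36], [1.28, 143.12], [-76.62, 256.62], [0, 156.53], [-152.29, 152.29]. Speed limits (degrees/s): [136.94, 136.94, 159.86, 180, 180, 180].

INTERFACE

Orientations are given as [roll, pitch, yaw] about the fixed x, y, z axes, in that order (R = Rz(yaw) Ry(pitch) Rx(roll)).
In Python, from bench import status, viewer, job gives the robot as it stands.
- The arm moves only by the tool arm_command, never from a script. Its argument "targets" is a list that holds one entry, the list of rows, each a list of 7 numbers: the shift along the world's x, y, z in m, then the turn, a rotation vector about the world's x, y, z in rad, then the opening, from -1 (shut) to 1 (fully open). In form: [[[dx, dy, dz, rx, ry, rz, gripper], ...]]. A call has 1 to 10 rows; each row shifts and turns the commanded pose from where the row before left it; what a row does not reach is not made up. A row lasts 1/8 s, in which the tool goes at most 62.5 mm and 10.7 degrees, less where a joint would pass 70% of its speed; a pose out of reach is approached as far as the arm can. A call with a gripper value outside its range is refused whole. The fingers move at their own pace and stop on an object; "force" is the grip in N (left out, the last holds). Time passes only in rows, so rows that do not move let the fingers close. It gives the time, the measured TCP pose, the force, the opening and the grip force at its end, in the units of the state.
- status.sense(): the state, without advancing time (a new reading comes with each control period).
- viewer.snapshot(name): name is "side" or "top"; returns the picture (480x640x3 uint8, red, green, blue); there is no depth.
- viewer.camera_model(name): a dict with "vertical_fov" (degrees; the focal length in pixels is half the picture's height over the tangent of half this angle, whatever the lens; pixels are square), "cx", "cy" (the principal point, pixels), "xyz" and "attitude" of the camera in the world. Camera axes: x right, y down, z forward; pixel columns grow to the right and rows downward; lengths in mm; the calibration is good to about 2 mm. A picture is of the moment at which its call begins. camera_model takes no time and is no camera call.
- job.hand_in(): hands the job in; it is judged then, once.
The state is a dict: "time": time; "joint_pos": joint angles; "qd": joint speeds; "joint_efforts": joint torques, N m; "tool_pos": TCP position; "tcp_rot": TCP orientation; "ft_force": force on the tool from outside, world axes, zero at the start; "wrist_torque": the same for the moment, N m; "finger_gap": finger opening in mm; "grip_force": force on a finger pad.
Only numpy, scipy, OpenCV 4.12 (cv2) and the standard library are available. Lean on these libraries where they do the work, as an engineer would, in place of code of your own. Each camera call takes 0.05 s, during which the arm holds its last target. There are 200 camera calls.

## Working session

There is one attempt and no reset: what is moved stays moved. The work goes in short steps, Python scripts to look and compute and a tool call to move; the robot and the scene stay as the last step left them, time stands still between calls to the robot, and variables do not carry over. Pictures are saved under pics/ and viewed, at most 10 in all, crops included, and the job is handed in when it is done.

Besides the shell and the picture viewer there is one more tool, called after "Call:" as name(argument=value, ...) on one line, values as JSON. arm_command: Moves the arm, as the interface text tells. Its arguments: {"type":"object","properties":{"targets":{"type":"array"},"force":{"type":"number"}},"required":["targets"]}

```bash
mkdir -p pics; python3 - <<'E'
from bench import status, viewer
import cv2, numpy as np
ims=[]
for n in("side","top"):
    im=viewer.snapshot(n); np.save(f"pics/{n}0.npy",im); cv2.imwrite(f"pics/{n}0.png",im[...,::-1]); print(n,viewer.camera_model(n))
print(status.sense())
E
```

```text
side {'vertical_fov': 57.99281850789281, 'cx': 320.84127470156375, 'cy': 236.76212814778927, 'xyz': array([230.20479646, 768.01256774, 517.99750179]), 'attitude': array([-123.89926485,    0.77605756, -152.06351488])}
top {'vertical_fov': 51.31780318089341, 'cx': 321.00641227266897, 'cy': 237.21662108872883, 'xyz': array([ 486.28660502,  168.11443268, 1089.41956329]), 'attitude': array([-176.8820109 ,   -0.32241409,  -91.52408505])}
{'time': 0.1, 'joint_pos': array([-7.15272849e+01,  7.51117534e+00,  8.53241326e+01, -7.93406136e-06,
        8.72621184e+01, -4.89313197e+00]), 'qd': array([-0.08947213, -0.03381819, -0.11096982,  0.04380764, -0.09855801,
        0.00453184]), 'joint_efforts': array([ 7.91398561e-04, -5.70952821e+01, -5.01940870e+01, -2.02782167e-04,
        8.16285261e-03, -2.91513015e-05]), 'tool_pos': array([ 237.80373008, -550.25786172,  201.33479439]), 'tcp_rot': array([-1.79902928e+02, -8.30232034e-03,  2.33658405e+01]), 'ft_force': array([-0.02380815,  0.21148731,  0.15939218]), 'wrist_torque': array([-0.02876808, -0.0164645 , -0.0093223 ]), 'grip_force': 0.0, 'finger_gap': 85.16217522490992}
```

View pics/side0.png

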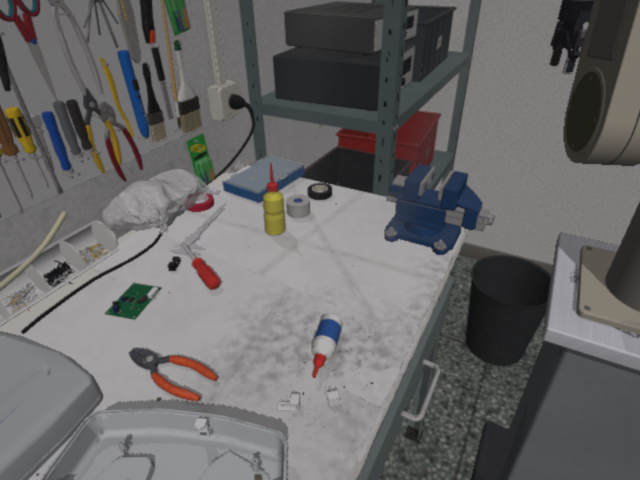

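View pics/top0.png

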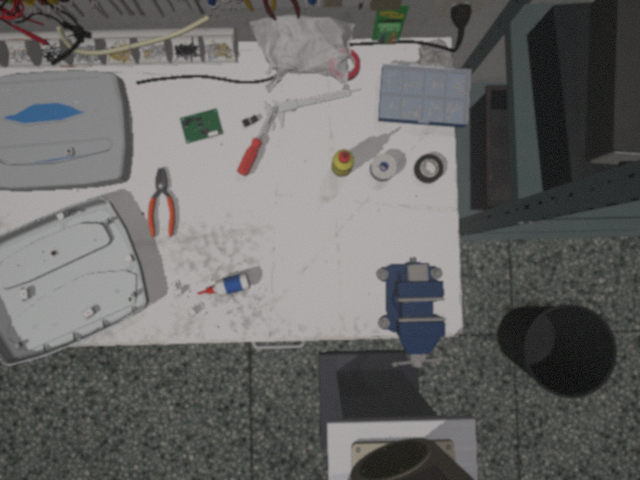

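The side view shows the glue bottle with its label at about (328,330) and its red tip at (316,376). In the top view the label is at about (235,284), the tip at (199,292) and the base at (248,281). The oil bottle is at (343,162) in the top view, and the vise is to the right of the bottle.

```bash
cat > h.py <<'E'
import numpy as np, cv2
from scipy.spatial.transform import Rotation as R
from bench import viewer
def ray(n,p):
    c=viewer.camera_model(n); f=240/np.tan(np.radians(c["vertical_fov"]/2))
    d=R.from_euler("xyz",c["attitude"],degrees=True).apply([(p[0]-c["cx"])/f,(p[1]-c["cy"])/f,1])
    return c["xyz"],d/np.linalg.norm(d)
def onz(n,p,z):
    o,d=ray(n,p); return o+d*(z-o[2])/d[2]
def tri(a,b):
    (o,d),(q,e)=ray("side",a),ray("top",b)
    s,t=np.linalg.lstsq(np.c_[d,-e],q-o,rcond=None)[0]; u,v=o+s*d,q+t*e
    return (u+v)/2,np.linalg.norm(u-v)
def masks(im,box):
    x0,y0,x1,y1=box; h=cv2.cvtColor(im,cv2.COLOR_RGB2HSV).astype(int); r=np.zeros(im.shape[:2],bool); r[y0:y1,x0:x1]=1
    H,S,V=h[...,0],h[...,1],h[...,2]
    return r&(S>110)&(V>60)&((H<10)|(H>170)), r&(S>100)&(H>95)&(H<130), r&(S<50)&(V>205)
def cen(m): y,x=np.nonzero(m); return np.array([x.mean(),y.mean()])
E
python3 - <<'E'
from h import *
np.set_printoptions(precision=1,suppress=True)
B={"side":(300,305,350,385),"top":(190,265,258,305)}; P={}
for n in B:
    im=np.load(f"pics/{n}0.npy"); r,b,w=masks(im,B[n]); c,l=cen(r),cen(b)
    ys,xs=np.nonzero(r); d=(c-l)/np.linalg.norm(c-l); s=xs*d[0]+ys*d[1]; k=s>s.max()-1.5
    tip=np.array([xs[k].mean(),ys[k].mean()]); P[n]=c,l,tip
    print(n,"red",c,r.sum(),"blue",l,b.sum(),"tip",tip)
for i,k in enumerate(("red","blue","tip")): print(k,*tri(P["side"][i],P["top"][i]), onz("top",P["top"][i],18),onz("side",P["side"][i],18))
for p in((248,281),(247,291),(246,271)): print("base edge top",p,onz("top",p,18))
for p in ((388,270),(383,325),(410,365),(343,160)): print("other",onz("top",p,60))
for n in B:
    x0,y0,x1,y1=B[n]; cv2.imwrite(f"pics/c_{n}.png",cv2.resize(np.load(f"pics/{n}0.npy")[y0:y1,x0:x1,::-1],None,fx=6,fy=6,interpolation=0))
a,b=cv2.imread("pics/c_side.png"),cv2.imread("pics/c_top.png")
o=np.zeros((480,720,3),np.uint8); o[:480,:300]=a; o[:240,310:718]=b[:,:408]; cv2.imwrite("pics/crop.png",o)
E
```

```text
side red [318.1 362.6] 159 blue [329.2 328.9] 352 tip [314.  376.2]
top red [208.2 290.3] 42 blue [232.3 284.2] 207 tip [201.5 292. ]
red [436.6 403.8  17.5] 1.9105578305679867 [437.5 404.1  18. ] [435.5 403.7  18. ]
blue [447.5 349.4  31.1] 4.131177128065056 [449.  352.6  18. ] [451.4 337.3  18. ]
tip [433.5 420.6   8. ] 0.4329487547367317 [434.2 418.4  18. ] [429.4 427.4  18. ]
base edge top (248, 281) [455.  318.9  18. ]
base edge top (247, 291) [433.7 321.4  18. ]
base edge top (246, 271) [476.4 322.8  18. ]
other [471.   24.8  60. ]
other [359.1  38.9  60. ]
other [276.8 -13.5  60. ]
other [701.9 110.8  60. ]
```

View pics/crop.png

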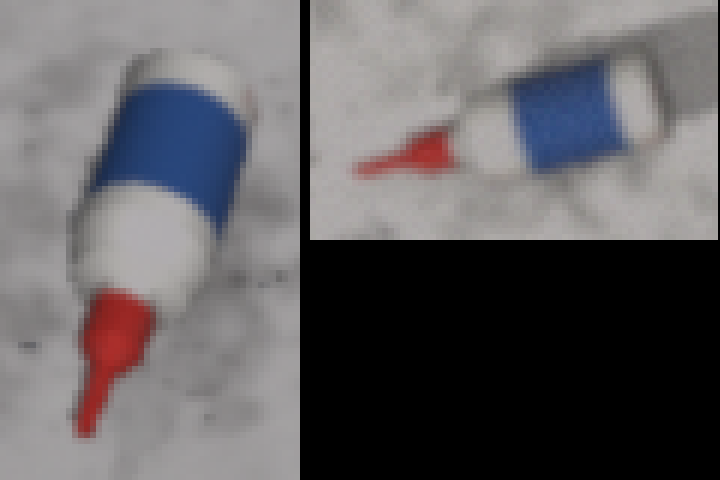

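The crop gives sharper pixels. In the top view the tip is at (197.5,293.3) and the centre of the base at (248.8,280.7). Cast onto z=18 these give the base at about (455,317) and the tip at about (431,427), a length of about 113 mm. The triangulated red cap puts the axis at z≈17.5. I'll start the transfer and use the joint readings to work out the kinematics.

Call:
arm_command(targets=[[[0.02, 0.05, 0.01, 0, 0, 0.138, 1], [0.02, 0.05, 0.01, 0, 0, 0.138, 1], [0.02, 0.05, 0.01, 0, 0, 0.138, 1], [0.02, 0.05, 0.01, 0, 0, 0.138, 1], [0.02, 0.05, 0.01, 0, 0, 0.138, 1], [0.02, 0.05, 0.01, 0, 0, 0.138, 1], [0.02, 0.05, 0.01, 0, 0, 0.138, 1], [0.02, 0.05, 0.01, 0, 0, 0.138, 1], [0.02, 0.05, 0.01, 0, 0, 0.138, 1], [0.02, 0.05, 0.01, 0, 0, 0.138, 1]]])

```text
time: 1.35
tool_pos: [438.2, -49.0, 302.4]
tcp_rot: [-180.0, -0.0, 102.7]
ft_force: [1.3, -1.5, -0.0]
finger_gap: 85.4
grip_force: 0.0
```

```bash
cat >> h.py <<'E'
import json
from bench import status
def log():
    s=status.sense(); open("log.txt","a").write(json.dumps([list(s[k]) for k in("joint_pos","tool_pos","tcp_rot")])+"\n"); return s
E
python3 - <<'E'
from h import *
s=log(); print(s["time"],s["joint_pos"].round(2),s["tool_pos"].round(1),s["tcp_rot"].round(2))
E
```

```text
1.35 [-13.05 -18.67  99.39  -0.    99.28 -25.74] [438.2 -49.  302.4] [-179.99   -0.    102.69]
```

Call:
arm_command(targets=[[[0, 0.048, -0.01, -0.0596, -0.0131, 0, 1], [0, 0.048, -0.01, -0.0596, -0.0131, 0, 1], [0, 0.048, -0.01, -0.0596, -0.0131, 0, 1], [0, 0.048, -0.01, -0.0596, -0.0131, 0, 1], [0, 0.048, -0.01, -0.0596, -0.0131, 0, 1], [0, 0.048, -0.01, -0.0596, -0.0131, 0, 1], [0, 0.048, -0.01, -0.0596, -0.0131, 0, 1], [0, 0.048, -0.01, -0.0596, -0.0131, 0, 1], [0, 0.048, -0.01, -0.0596, -0.0131, 0, 1], [0, 0.048, -0.01, -0.0596, -0.0131, 0, 1]]])

```text
time: 2.6
tool_pos: [437.7, 430.7, 201.6]
tcp_rot: [-180.0, 35.1, 102.4]
ft_force: [0.9, 0.4, 0.4]
finger_gap: 85.5
grip_force: 0.0
```

```bash
cat >> h.py <<'E'
def fk(q,p):
    h,a1,a2,a3,dy,d4,d6=p; q=np.radians(q); E=R.from_euler
    r1=E("z",q[0]); r2=r1*E("y",q[1]); r3=r2*E("y",q[2]); r4=r3*E("z",q[3]); r5=r4*E("y",q[4]); r6=r5*E("z",q[5])
    return r1.apply([a1,dy,h])+r2.apply([0,0,a2])+r3.apply([a3,0,d4])+r6.apply([0,0,d6]), r6
E
python3 - <<'E'
from h import *
from scipy.optimize import least_squares
np.set_printoptions(precision=2,suppress=True)
s=log(); print(s["time"],s["joint_pos"],s["tool_pos"],s["tcp_rot"])
D=[([-71.5273,7.5112,85.3241,0,87.2621,-4.8931],[237.804,-550.258,201.335],[-179.903,-.008,23.366])]+[json.loads(l) for l in open("log.txt")]
for q,t,r in D: print("rot resid", np.degrees((fk(q,[0]*7)[1].inv()*R.from_euler("xyz",r,degrees=True)).as_rotvec()))
res=least_squares(lambda p:np.r_[np.concatenate([fk(q,p)[0]-t for q,t,_ in D]),1e-3*(p-[400,50,425,0,50,425,300])],[400,50,425,0,50,425,300.])
print(res.x,res.fun)
E
```

```text
2.6 [ 55.31  34.53  59.3  -26.56 109.61  39.07] [437.65 430.69 201.55] [-179.99   35.09  102.45]
rot resid [ 0. -0. 90.]
rot resid [-0.  0. 90.]
rot resid [-0.  0. 90.]
[318.11   0.01 369.1   61.61  51.2  553.39 393.8 ] [-0.    0.    0.    0.    0.   -0.    0.    0.    0.   -0.08 -0.05 -0.06
  0.06  0.    0.13  0.09]
```

```bash
cat >> h.py <<'E'
PK=[318.11,0,369.1,61.61,51.2,553.39,393.8]
LO=np.array([-169.4,-51.1,1.3,-76.6,0,-152]);HI=np.array([169.4,129.3,143,256,156,152])
def ik(t,Rt,q0):
    from scipy.optimize import least_squares
    def f(q):
        p,r=fk(q,PK); return np.r_[(p-t)/5,np.degrees(((r*R.from_euler("z",90,degrees=True)).inv()*Rt).as_rotvec())]
    r=least_squares(f,np.clip(q0,LO+.1,HI-.1),bounds=(LO,HI)); return r.x,np.abs(r.fun).max()
E
cat > path.py <<'E'
from h import *
np.set_printoptions(precision=1,suppress=True)
q0=json.loads(open("log.txt").read().split("\n")[2])[0]
u=np.array([-.215,.976,0]);n=np.array([.976,.215,0]);B=np.array([455.5,317,0])
for tilt in(35,20,45):
    Rd=R.from_euler("xyz",[180,0,102.4],degrees=True); R0=R.from_rotvec(-np.radians(tilt)*n)*Rd
    gp=B+42*u+[0,0,26]; t0=gp+19*R0.apply([0,0,1]); q=q0; print("tilt",tilt,"tcp",t0)
    for th in range(0,91,15):
        T=R.from_rotvec(np.radians(th)*n); q,e=ik(B+T.apply(t0-B),T*R0,q)
        w=fk(q,PK[:6]+[0])[0]
        print(th,q,"err",round(e,2),"wrist",w)
E
python3 path.py
```

```text
Traceback (most recent call last):
  File "path.py", line 3, in <module>
    q0=json.loads(open("log.txt").read().split("\n")[2])[0]
       ~~~~~~~~~~^^^^^^^^^^^^^^^^^^^^^^^^^^^^^^^^^^^^^^^
json.decoder.JSONDecodeError: Expecting value: line 1 column 1 (char 0)
```

```bash
sed -i 's/\[2\])\[0\]/[1])[0]/' path.py; python3 path.py
```

```text
tilt 35 tcp [448.8 347.4  10.4]
0 [ 50.6  35.6  78.9 -26.8  89.   44.3] err 0.0 wrist [400.2 567.8 333.1]
15 [ 43.9  23.2  89.4 -17.3  78.7  36.6] err 0.0 wrist [420.7 475.1 388.2]
30 [34.9 13.2 98.4 -4.9 70.4 24.2] err 0.0 wrist [443.5 371.7 416.9]
45 [ 24.1   7.1 105.2  10.7  66.    7.4] err 0.0 wrist [467.1 264.5 417.2]
60 [ 12.5   6.4 109.3  27.4  66.8 -11.4] err 0.0 wrist [489.9 160.9 389.1]
75 [  1.9  11.8 110.2  41.6  72.2 -28.8] err 0.0 wrist [510.4  68.  334.5]
90 [ -6.4  22.3 107.7  51.8  80.5 -42.6] err 0.0 wrist [527.1  -8.1 257.2]
tilt 20 tcp [447.9 351.6   8.1]
0 [ 44.5  24.6  88.7 -17.2  78.2  37.3] err 0.0 wrist [418.9 483.1 378.2]
15 [35.8 14.5 97.7 -4.9 69.9 25.2] err 0.0 wrist [441.2 381.9 409.3]
30 [ 25.3   8.  104.7  10.7  65.4   8.6] err 0.0 wrist [464.5 276.3 412.6]
45 [ 13.9   6.8 109.1  27.5  66.1 -10.2] err 0.0 wrist [487.1 173.5 387.8]
60 [  3.3  11.4 110.3  42.   71.6 -27.7] err 0.0 wrist [507.6  80.4 336.6]
75 [ -5.2  21.3 108.2  52.4  80.  -41.7] err 0.0 wrist [524.6   3.4 262.4]
90 [-11.   34.7 103.   59.5  89.9 -51.9] err 0.0 wrist [536.8 -52.2 170.4]
tilt 45 tcp [449.4 344.9  12.6]
0 [ 53.7  43.6  71.9 -32.3  96.7  47. ] err 0.0 wrist [389.5 616.7 291.1]
15 [ 48.2  30.2  83.2 -24.   85.6  41.7] err 0.0 wrist [407.9 532.9 360.6]
30 [ 40.5  18.6  93.2 -13.6  75.8  32.3] err 0.0 wrist [429.6 434.5 405.5]
45 [ 30.7  10.  101.4  -0.   68.7  18.3] err 0.0 wrist [453.1 328.1 422.9]
60 [ 19.3   5.9 107.2  16.3  66.    0.3] err 0.0 wrist [476.7 220.9 411.4]
75 [  7.8   7.7 110.   32.4  68.4 -18.4] err 0.0 wrist [498.9 120.2 371.9]
90 [ -2.   15.4 109.5  45.1  74.9 -34.6] err 0.0 wrist [518.1  33.  307.1]
```

Call:
arm_command(targets=[[[-0.004, 0, -0.034, 0, 0, 0, 1], [-0.004, 0, -0.034, 0, 0, 0, 1], [0.0023, -0.0104, -0.0154, 0, 0, 0, 1], [0.0023, -0.0104, -0.0154, 0, 0, 0, 1], [0.0023, -0.0104, -0.0154, 0, 0, 0, 1], [0.0023, -0.0104, -0.0154, 0, 0, 0, 1], [0.0023, -0.0104, -0.0154, 0, 0, 0, 1], [0.0023, -0.0104, -0.0154, 0, 0, 0, 1], [0.0023, -0.0104, -0.0154, 0, 0, 0, 1], [0.0023, -0.0104, -0.0154, 0, 0, 0, 1]]])

```text
time: 3.85
tool_pos: [448.5, 345.3, 10.1]
tcp_rot: [-180.0, 35.0, 102.4]
ft_force: [-0.2, 0.3, -0.0]
finger_gap: 85.6
grip_force: 0.0
```

```bash
python3 - <<'E'
from h import *
s=log(); print(s["time"],s["tool_pos"].round(1),fk(s["joint_pos"],PK)[0].round(1),s["ft_force"].round(1))
a=viewer.snapshot("side");b=viewer.snapshot("top")
o=np.hstack([cv2.resize(a[270:410,260:400],(400,400)),cv2.resize(b[220:350,160:290],(400,400))]); cv2.imwrite("pics/g1.png",o[...,::-1])
E
```

```text
3.85 [448.5 345.3  10.1] [448.5 345.3  10.1] [-0.2  0.3 -0. ]
```

View pics/g1.png

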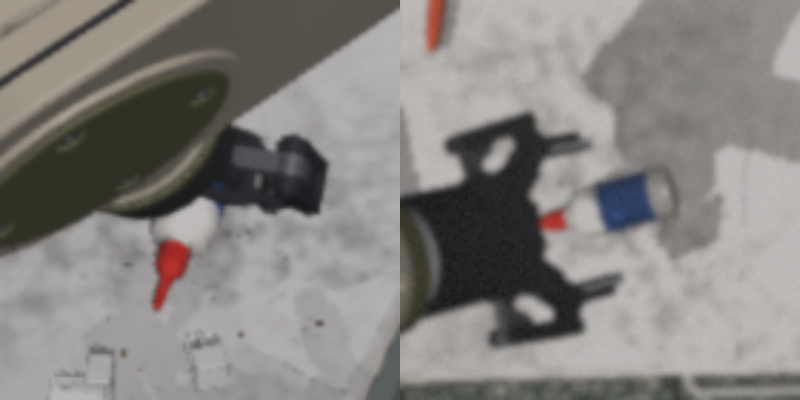

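The fingers straddle the body symmetrically: in the right half they are at about (570,145) and (600,285), with the bottle axis between them. Closing.

Call:
arm_command(targets=[[[0, 0, 0, 0, 0, 0, -1], [0, 0, 0, 0, 0, 0, -1], [0, 0, 0, 0, 0, 0, -1], [0, 0, 0, 0, 0, 0, -1], [0, 0, 0, 0, 0, 0, -1], [0, 0, 0, 0, 0, 0, -1]]], force=35)

```text
time: 4.7
tool_pos: [450.7, 347.2, 15.1]
tcp_rot: [179.6, 35.0, 102.2]
ft_force: [0.5, -0.4, 17.2]
finger_gap: -0.3
grip_force: 9.0
```

```bash
cat > step.py <<'E'
from h import *
s=status.sense(); u=np.array([-.215,.976,0]);n=np.array([.976,.215,0]);B=np.array([455.5,317,0])
p=s["tool_pos"]; N=18; print(s["time"],p.round(1),s["finger_gap"].round(1),s["grip_force"],s["ft_force"].round(1))
pr=p
for k in range(1,N+1):
    x=B+R.from_rotvec(np.radians(90*k/N)*n).apply(p-B); print(k,((x-pr)/1000).round(4),x.round(1)); pr=x
E
python3 step.py
```

```text
Traceback (most recent call last):
  File "step.py", line 3, in <module>
    p=s["tool_pos"]; N=18; print(s["time"],p.round(1),s["finger_gap"].round(1),s["grip_force"],s["ft_force"].round(1))
                                                      ^^^^^^^^^^^^^^^^^^^^^
AttributeError: 'float' object has no attribute 'round'
```

The fingers shut fully, so the grasp missed. Taking a look.

```bash
python3 - <<'E'
from h import *
a=viewer.snapshot("side");b=viewer.snapshot("top")
o=np.hstack([cv2.resize(a[270:410,260:400],(400,400)),cv2.resize(b[220:350,160:290],(400,400))]); cv2.imwrite("pics/g2.png",o[...,::-1])
E
```

```text
(no output)
```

View pics/g2.png

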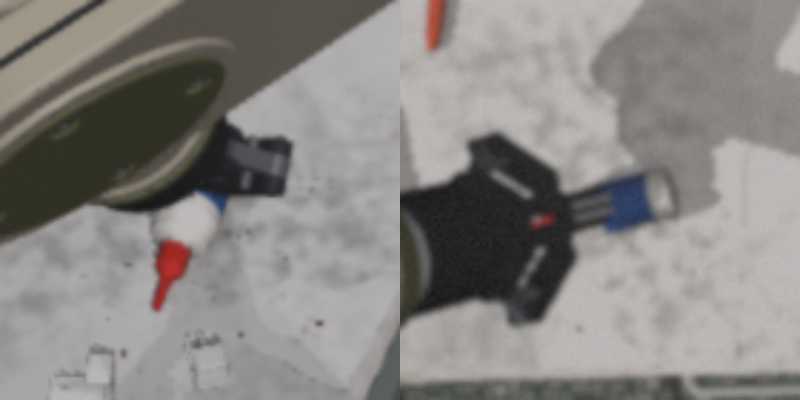

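The closed fingers slid up over the bottle and now rest on top of it. The bottle has barely moved, with its base still at about (665,195) in the right half. The pads came in too high, so I'll back off, reopen, tilt less, and measure again.

Call:
arm_command(targets=[[[-0.002, 0.011, 0.016, 0, 0, 0, -1], [-0.003, 0.011, 0.016, 0, 0, 0, -1], [-0.002, 0.011, 0.017, 0, 0, 0, 0], [0, 0.03, 0.04, 0.06, 0.013, 0, 1], [0, 0.03, 0.04, 0.06, 0.013, 0, 1], [0, 0.03, 0.04, 0, 0, 0, 1], [0, 0.03, 0.04, 0, 0, 0, 1], [0, 0, 0, 0, 0, 0, 1]]])

```text
time: 5.8
tool_pos: [441.7, 502.9, 225.3]
tcp_rot: [179.6, 27.6, 102.4]
ft_force: [0.7, -0.1, -0.2]
finger_gap: 85.6
grip_force: 0.0
```

```bash
python3 - <<'E'
from h import *
np.set_printoptions(precision=1,suppress=True)
s=status.sense(); print(s["time"],s["tool_pos"],s["tcp_rot"],s["finger_gap"],s["ft_force"])
a=viewer.snapshot("side");b=viewer.snapshot("top")
r,bl,w=masks(b,(190,265,258,305)); print("top blue",cen(bl),bl.sum(),"red",cen(r),r.sum())
r,bl,w=masks(a,(300,305,350,385)); print("side blue",cen(bl),bl.sum(),"red",cen(r),r.sum())
o=np.hstack([cv2.resize(a[270:410,260:400],(400,400)),cv2.resize(b[220:350,160:290],(400,400))]); cv2.imwrite("pics/g3.png",o[...,::-1])
E
```

```text
5.8 [441.7 502.9 225.3] [179.6  27.6 102.4] 85.55929412681068 [ 0.7 -0.1 -0.2]
top blue [232.3 285.7] 204 red [207.7 291.7] 42
side blue [330.3 329.4] 358 red [318.8 362.8] 158
```

View pics/g3.png

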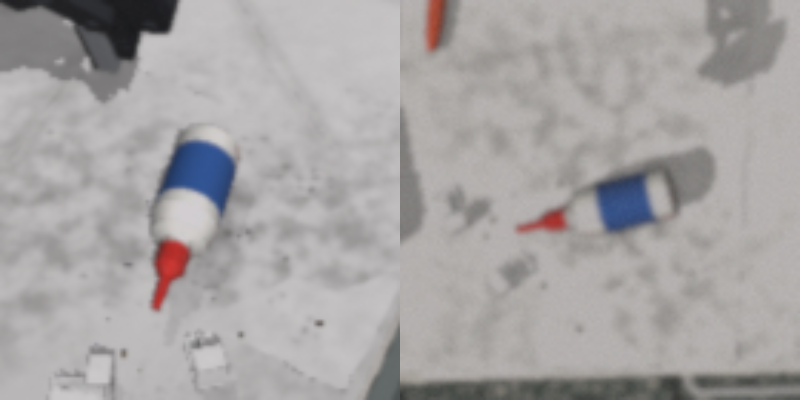

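The bottle rolled about 3 mm in −x and kept its heading. Its base is now at about (452,317). The approach is now lower, with TCP z about 5.5, and less tilted, and I'll close to a limited gap.

Call:
arm_command(targets=[[[-0.0036, -0.0293, -0.032, 0, 0, 0, 1], [-0.0036, -0.0293, -0.032, 0, 0, 0, 1], [-0.0036, -0.0293, -0.032, 0, 0, 0, 1], [0.002, -0.009, -0.0177, 0, 0, 0, 1], [0.002, -0.009, -0.0177, 0, 0, 0, 1], [0.002, -0.009, -0.0177, 0, 0, 0, 1], [0.002, -0.009, -0.0177, 0, 0, 0, 1], [0.002, -0.009, -0.0177, 0, 0, 0, 1], [0.002, -0.009, -0.0177, 0, 0, 0, 1], [0.002, -0.009, -0.0177, 0, 0, 0, 1]]])

```text
time: 7.15
tool_pos: [444.7, 347.5, -1.0]
tcp_rot: [180.0, 27.9, 102.4]
ft_force: [-0.1, 0.3, 0.0]
finger_gap: 84.9
grip_force: 0.0
```

Call:
arm_command(targets=[[[0, 0, 0, 0, 0, 0, 1], [0, 0, 0, 0, 0, 0, 0.1]]], force=35)

```text
time: 7.4
tool_pos: [444.9, 348.4, 0.6]
tcp_rot: [180.0, 27.9, 102.4]
ft_force: [-0.6, 0.8, 0.0]
finger_gap: 69.8
grip_force: 0.0
```

Call:
arm_command(targets=[[[0, 0.002, 0.0035, 0, 0, 0, 0.1], [0, 0, 0, 0, 0, 0, -0.1], [0, 0, 0, 0, 0, 0, -0.35], [0, 0, 0, 0, 0, 0, -0.35], [0, 0, 0, 0, 0, 0, -0.35], [0, 0, 0, 0, 0, 0, -0.35]]], force=35)

```text
time: 8.15
tool_pos: [446.3, 351.5, 5.5]
tcp_rot: [179.7, 27.8, 102.3]
ft_force: [3.1, 1.4, 6.4]
finger_gap: 27.7
grip_force: 3.3
```

The gap is 27.7 mm at TCP z=5.5 with a light upward wedge force, so the pads are touching only the top of the bottle. The real fingertips must sit about 25 mm behind the reported TCP. I'll reopen and check that by triangulation before going lower.

Call:
arm_command(targets=[[[0, 0, 0.003, 0, 0, 0, 0.2], [0, 0, 0, 0, 0, 0, 0.4], [0, 0, 0, 0, 0, 0, 0.4], [0, 0, 0, 0, 0, 0, 0.4]]])

```text
time: 8.65
tool_pos: [444.3, 349.9, 6.4]
tcp_rot: [-180.0, 27.9, 102.4]
ft_force: [-0.5, -0.6, -0.6]
finger_gap: 59.5
grip_force: 0.0
```

```bash
python3 - <<'E'
from h import *
np.set_printoptions(precision=1,suppress=True)
s=status.sense(); print(s["time"],s["tool_pos"],s["tcp_rot"],s["finger_gap"],s["ft_force"])
a=viewer.snapshot("side");b=viewer.snapshot("top")
r,bl,w=masks(b,(190,265,258,305)); print("top blue",cen(bl),bl.sum())
o=np.hstack([cv2.resize(a[280:380,280:380],(400,400)),cv2.resize(b[240:340,170:270],(400,400))]); cv2.imwrite("pics/g4.png",o[...,::-1])
E
```

```text
8.65 [444.3 349.9   6.4] [-180.    27.9  102.4] 59.49461491759361 [-0.5 -0.6 -0.6]
top blue [232.3 285.5] 200
```

View pics/g4.png

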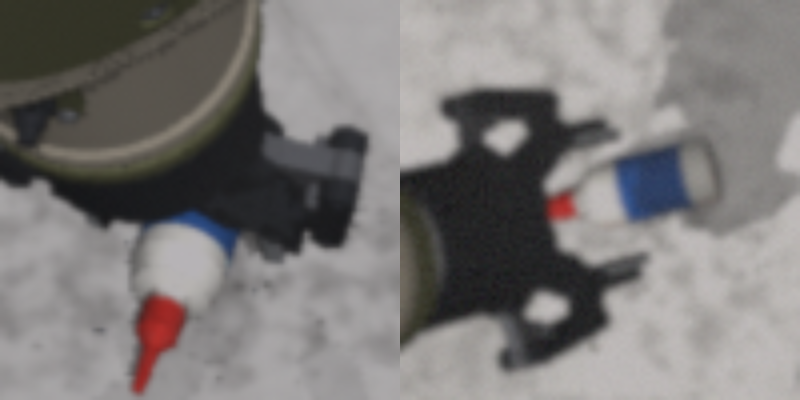

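The fingertips are at top pixels (224.5,272.5) and (231,305), with the midpoint at about y=361. The reported TCP is y=350, so the tips are about 20 mm short along the tool axis, at z≈25. I'll lower in small steps and watch the force.

Call:
arm_command(targets=[[[0.0005, -0.002, -0.004, 0, 0, 0, 0.4], [0.0005, -0.002, -0.004, 0, 0, 0, 0.4], [0, 0, 0, 0, 0, 0, 0.4]]])

```text
time: 9.12
tool_pos: [445.2, 345.4, -2.0]
tcp_rot: [-179.9, 28.0, 102.4]
ft_force: [-0.7, 0.1, 0.4]
finger_gap: 60.0
grip_force: 0.0
```

Call:
arm_command(targets=[[[0.0005, -0.002, -0.003, 0, 0, 0, 0.4], [0.0005, -0.002, -0.003, 0, 0, 0, 0.4], [0, 0, 0, 0, 0, 0, 0.4]]])

```text
time: 9.5
tool_pos: [446.4, 341.7, -7.7]
tcp_rot: [-180.0, 28.0, 102.4]
ft_force: [-0.2, -0.1, 0.7]
finger_gap: 59.7
grip_force: 0.0
```

TCP z reads −7.7 with no contact, which confirms the offset. A little lower, then close.

Call:
arm_command(targets=[[[0.0, -0.001, -0.003, 0, 0, 0, 0.2], [0, 0, 0, 0, 0, 0, 0], [0, 0, 0, 0, 0, 0, -0.35], [0, 0, 0, 0, 0, 0, -0.35], [0, 0, 0, 0, 0, 0, -0.35], [0, 0, 0, 0, 0, 0, -0.35]]], force=35)

```text
time: 10.25
tool_pos: [446.8, 341.4, -10.0]
tcp_rot: [180.0, 27.9, 102.4]
ft_force: [0.4, 0.8, 2.7]
finger_gap: 34.0
grip_force: 35.2
```

The grip holds at 35 N, but the 34 mm gap means the pads meet the body above its centre. I'll open slightly, go deeper and regrip.

Call:
arm_command(targets=[[[0, 0, 0, 0, 0, 0, 0.1], [0, 0, 0, 0, 0, 0, 0.1], [0, -0.0015, -0.003, 0, 0, 0, 0.1], [0, -0.0015, -0.003, 0, 0, 0, 0.1], [0, 0, 0, 0, 0, 0, 0.1]]])

```text
time: 10.88
tool_pos: [446.2, 337.6, -16.9]
tcp_rot: [-179.9, 28.0, 102.4]
ft_force: [-0.0, -0.3, 0.1]
finger_gap: 47.1
grip_force: 0.0
```

Call:
arm_command(targets=[[[0, 0, 0, 0, 0, 0, 0], [0, 0, 0, 0, 0, 0, -0.35], [0, 0, 0, 0, 0, 0, -0.35], [0, 0, 0, 0, 0, 0, -0.35], [0, 0, 0, 0, 0, 0, -0.35]]], force=35)

```text
time: 11.5
tool_pos: [446.8, 338.4, -16.0]
tcp_rot: [180.0, 27.9, 102.4]
ft_force: [-0.5, 0.5, 2.6]
finger_gap: 34.4
grip_force: 35.3
```

```bash
sed -i 's/s\["finger_gap"\].round(1)/s["finger_gap"]/; s/455.5,317/452.5,317/; s/N=18/N=18/' step.py; python3 step.py
```

```text
11.5 [446.8 338.4 -16. ] 34.38812707139441 35.316228666342795 [-0.5  0.5  2.6]
1 [-0.0003  0.0013  0.002 ] [446.5 339.7 -14. ]
2 [-0.0002  0.0011  0.0021] [446.2 340.8 -11.9]
3 [-0.0002  0.0009  0.0022] [446.  341.7  -9.7]
4 [-0.0002  0.0007  0.0023] [445.9 342.5  -7.5]
5 [-0.0001  0.0005  0.0023] [445.7 343.   -5.2]
6 [-0.0001  0.0003  0.0024] [445.7 343.4  -2.8]
7 [-0.      0.0001  0.0024] [ 4.456e+02  3.435e+02 -4.000e-01]
8 [ 0.     -0.0001  0.0024] [445.7 343.4   2. ]
9 [ 0.0001 -0.0003  0.0024] [445.7 343.2   4.3]
10 [ 0.0001 -0.0005  0.0023] [445.8 342.7   6.7]
11 [ 0.0001 -0.0007  0.0023] [446.  342.    8.9]
12 [ 0.0002 -0.0009  0.0022] [446.2 341.2  11.2]
13 [ 0.0002 -0.001   0.0021] [446.4 340.1  13.3]
14 [ 0.0003 -0.0012  0.002 ] [446.6 338.9  15.3]
15 [ 0.0003 -0.0014  0.0019] [447.  337.5  17.2]
16 [ 0.0003 -0.0015  0.0018] [447.3 336.   19. ]
17 [ 0.0004 -0.0017  0.0016] [447.7 334.3  20.7]
18 [ 0.0004 -0.0018  0.0015] [448.1 332.5  22.1]
```

The grip is solid, with the gap steady at 34.4 mm. I'll tip in 5° rows about the base's bottom edge, and check the forces after the first 15°.

Call:
arm_command(targets=[[[-0.0003, 0.0013, 0.002, 0.0852, 0.0188, 0, -0.35], [-0.0002, 0.0011, 0.0021, 0.0852, 0.0188, 0, -0.35], [-0.0002, 0.0009, 0.0022, 0.0852, 0.0188, 0, -0.35], [0, 0, 0, 0, 0, 0, -0.35]]])

```text
time: 12.0
tool_pos: [446.3, 340.2, -9.6]
tcp_rot: [180.0, 12.9, 102.3]
ft_force: [-0.3, -0.3, -1.6]
finger_gap: 34.4
grip_force: 35.1
```

```bash
cat > look.py <<'E'
import sys
from h import *
np.set_printoptions(precision=1,suppress=True)
s=status.sense(); print(s["time"],s["tool_pos"],s["tcp_rot"],s["finger_gap"],s["grip_force"],s["ft_force"],s["wrist_torque"])
a=viewer.snapshot("side");b=viewer.snapshot("top")
o=np.hstack([cv2.resize(a[260:400,260:400],(400,400)),cv2.resize(b[220:350,160:290],(400,400))]); cv2.imwrite(f"pics/{sys.argv[1]}.png",o[...,::-1])
E
python3 look.py g5
```

```text
12.0 [446.3 340.2  -9.6] [180.   12.9 102.3] 34.384255733181526 35.07259187288582 [-0.3 -0.3 -1.6] [0.1 0.  0. ]
```

View pics/g5.png

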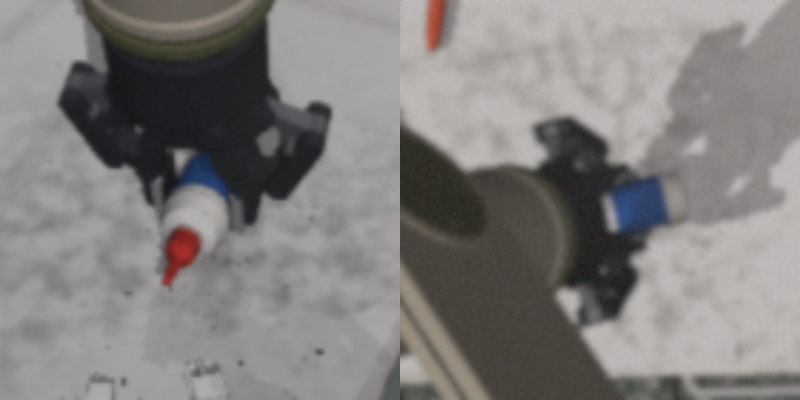

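The tip-up is working. The bottle is held across its body and the nozzle is rising, at about (180,250) in the left half. A force of −1.6 N suggests the base is only just carried, so I'll lower slightly to make contact.

Call:
arm_command(targets=[[[0, 0, -0.001, 0, 0, 0, -0.35], [0, 0, 0, 0, 0, 0, -0.35]]])

```text
time: 12.35
tool_pos: [445.5, 341.6, -11.4]
tcp_rot: [-180.0, 13.0, 102.5]
ft_force: [-0.7, -1.3, -0.8]
finger_gap: 34.1
grip_force: 35.2
```

Call:
arm_command(targets=[[[0, 0, -0.001, 0, 0, 0, -0.35], [0, 0, 0, 0, 0, 0, -0.35]]])

```text
time: 12.6
tool_pos: [445.7, 341.7, -11.8]
tcp_rot: [-180.0, 12.9, 102.4]
ft_force: [-3.0, -0.9, 4.4]
finger_gap: 34.4
grip_force: 35.6
```

The base is in contact. Continuing the tip-up.

Call:
arm_command(targets=[[[-0.0002, 0.0007, 0.0023, 0.0852, 0.0188, 0, -0.35], [-0.0001, 0.0005, 0.0023, 0.0852, 0.0188, 0, -0.35], [-0.0001, 0.0003, 0.0024, 0.0852, 0.0188, 0, -0.35], [0, 0, 0, 0, 0, 0, -0.35]]])

```text
time: 13.1
tool_pos: [446.0, 341.6, -5.0]
tcp_rot: [180.0, -2.0, 102.3]
ft_force: [-0.0, -0.5, -0.6]
finger_gap: 33.9
grip_force: 35.1
```

Call:
arm_command(targets=[[[0, 0.0001, 0.0024, 0.0852, 0.0188, 0, -0.35], [0, -0.0001, 0.0024, 0.0852, 0.0188, 0, -0.35], [0.0001, -0.0003, 0.0024, 0.0852, 0.0188, 0, -0.35], [0, 0, 0, 0, 0, 0, -0.35]]])

```text
time: 13.6
tool_pos: [445.5, 341.6, 1.5]
tcp_rot: [-179.9, -17.0, 102.3]
ft_force: [-0.1, -0.7, -0.5]
finger_gap: 34.6
grip_force: 35.1
```

Call:
arm_command(targets=[[[0.0001, -0.0005, 0.0023, 0.0852, 0.0188, 0, -0.35], [0.0001, -0.0007, 0.0023, 0.0852, 0.0188, 0, -0.35], [0.0002, -0.0009, 0.0022, 0.0852, 0.0188, 0, -0.35], [0, 0, 0, 0, 0, 0, -0.35]]])

```text
time: 14.1
tool_pos: [445.7, 340.0, 8.1]
tcp_rot: [-179.8, -31.9, 102.3]
ft_force: [0.3, 0.3, -1.5]
finger_gap: 34.5
grip_force: 35.2
```

Call:
arm_command(targets=[[[0.0002, -0.001, 0.0021, 0.0852, 0.0188, 0, -0.35], [0.0003, -0.0012, 0.002, 0.0852, 0.0188, 0, -0.35], [0.0003, -0.0014, 0.0019, 0.0852, 0.0188, 0, -0.35], [0, 0, 0, 0, 0, 0, -0.35]]])

```text
time: 14.6
tool_pos: [445.9, 336.9, 14.1]
tcp_rot: [-179.6, -46.9, 102.2]
ft_force: [-2.0, 0.5, 1.2]
finger_gap: 34.4
grip_force: 35.3
```

```bash
python3 look.py g6
```

```text
14.6 [445.9 336.9  14.1] [-179.6  -46.9  102.2] 34.37785695829273 35.302126519382 [-2.   0.5  1.2] [-0.2  0.2  0.2]
```

View pics/g6.png

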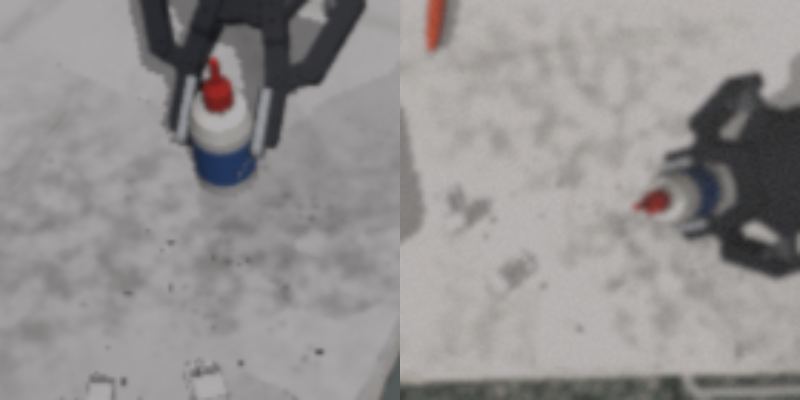

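The bottle is at about 75° with the nozzle up, at (215,85) in the left half. Its base is down and it is held between both pads. Finishing the last 15°.

Call:
arm_command(targets=[[[0.0003, -0.0015, 0.0018, 0.0852, 0.0188, 0, -0.35], [0.0004, -0.0017, 0.0016, 0.0852, 0.0188, 0, -0.35], [0.0004, -0.0018, 0.0015, 0.0852, 0.0188, 0, -0.35], [0, 0, 0, 0, 0, 0, -0.35], [0, 0, 0, 0, 0, 0, -0.35]]])

```text
time: 15.32
tool_pos: [447.4, 332.5, 20.1]
tcp_rot: [-179.8, -61.9, 102.4]
ft_force: [-2.6, -0.2, 1.6]
finger_gap: 34.2
grip_force: 35.5
```

```bash
cat > tilt.py <<'E'
from h import *
np.set_printoptions(precision=1,suppress=True)
s=status.sense(); print(s["time"],s["tool_pos"],s["tcp_rot"],s["ft_force"])
P={}
for n,bx in(("side",(300,250,375,340)),("top",(210,255,285,310))):
    r,b,w=masks(viewer.snapshot(n),bx); P[n]=cen(r); print(n,"red",cen(r),r.sum(),"blue",cen(b) if b.any() else None,b.sum())
print("red 3d",*tri(P["side"],P["top"]))
E
python3 tilt.py
```

```text
15.325 [447.4 332.5  20.1] [-179.8  -61.9  102.4] [-2.6 -0.2  1.6]
side red [338.7 280.3] 146 blue [338.2 313.5] 292
top red [253.3 282.6] 27 blue None 0
red 3d [453.9 298.9  87.4] 0.7923375089602918
```

The red cap is at (454,299,87). An upright bottle standing at (456,299) should show it there, so I'm releasing and backing straight out along the fingers.

Call:
arm_command(targets=[[[0, 0, 0, 0, 0, 0, -0.1], [0, 0, 0, 0, 0, 0, 0.2], [0, 0, 0, 0, 0, 0, 0.6], [0, 0, 0, 0, 0, 0, 0.6], [0, 0, 0, 0, 0, 0, 0.6]]])

```text
time: 16.05
tool_pos: [447.9, 331.8, 19.8]
tcp_rot: [-180.0, -62.0, 102.4]
ft_force: [-0.5, -0.2, -0.8]
finger_gap: 68.4
grip_force: 0.0
```

Call:
arm_command(targets=[[[0.0015, -0.007, 0.0038, 0, 0, 0, 0.6], [0.003, -0.0138, 0.0075, 0, 0, 0, 0.6], [0.003, -0.0138, 0.0075, 0, 0, 0, 0.6], [0.003, -0.0138, 0.0075, 0, 0, 0, 0.6], [0.003, -0.0138, 0.0075, 0, 0, 0, 0.6], [0.003, -0.0138, 0.0075, 0, 0, 0, 0.6], [0.003, -0.0138, 0.0075, 0, 0, 0, 0.6], [0.003, -0.0138, 0.0075, 0, 0, 0, 0.6], [0, 0, 0, 0, 0, 0, 0.6], [0, 0, 0, 0, 0, 0, 0.6]]])

```text
time: 17.3
tool_pos: [470.2, 228.4, 76.0]
tcp_rot: [-179.9, -62.1, 102.4]
ft_force: [-0.4, -0.1, 0.1]
finger_gap: 68.2
grip_force: 0.0
```

```bash
python3 tilt.py; python3 - <<'E'
from h import *
a=viewer.snapshot("side");b=viewer.snapshot("top")
o=np.hstack([cv2.resize(a[150:430,240:520],(400,400)),cv2.resize(b[130:350,160:380],(400,400))]); cv2.imwrite("pics/g7.png",o[...,::-1])
E
```

```text
17.3 [470.2 228.4  76. ] [-179.9  -62.1  102.4] [-0.4 -0.1  0.1]
side red [340.  281.7] 121 blue [338.5 313.3] 291
top red [253.7 283.1] 24 blue None 0
red 3d [452.3 298.2  84.8] 0.11323405202477278
```

View pics/g7.png

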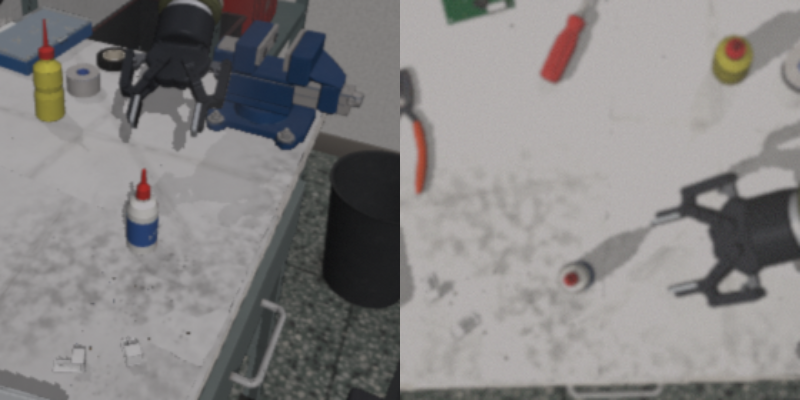

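The glue bottle stands upright and free at (143,215) in the left half and (573,277) in the right. The gripper is clear of it, and the oil bottle is still standing in its place.

```bash
python3 -c "
from bench import job; print(job.hand_in())"
```

```text
the job is handed in; nothing more can be done
None
```

The glue bottle was tipped up over its base edge where it lay and released, and it stands upright with the gripper clear and the oil bottle undisturbed; two missed grasps first rolled it about 3 mm, the base may have lifted 1–2 mm briefly early in the tip, and the job is handed in.

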